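Make up the water-test and solids field kits

ROBOT

A 6-joint arm with a two-finger parallel gripper is mounted at the origin on a cart in front of the work surface, level with it; the furniture and walls round the work are solid. World frame = base frame: x ahead of the robot, y to its left, z up, the work surface at z = 0. Lengths are in mm, angles in rad, forces in N, time in s.
With the tool pointing down it reaches from about 275 to 750 mm from the base axis. Payload 10.2 kg.
Tool frame: the origin (TCP) lies at the very end of the fingers, on their centre line; the grasp point (between the pads) lies 19 mm behind it; z points along the fingers, y is the line along which they close (so a half turn about z gives the same grasp; the last joint's range is limited). The gripper opens to 85 mm and grips with 20 to 120 N. Pads are 22 mm wide; open, the fingers measure 114 mm over their backs; the gripper's body (76 mm by 85 mm) begins 54 mm behind the grasp point. The pads swing forward as they close: fully open they stand 13 mm farther back than shut.
Start: joints at [-1.5, 0.313, 1.498, -0, 1.331, -0.223], TCP at [152.022, -502.514, 231.294] pointing down, gripper open.
Joint ranges: [-2.94, 2.94], [-0.97, 2.17], [0.19, 2.56], [-1.23, 4.37], [0.02, 3.11], [-2.88, 2.88]. Speed limits (rad/s): [2.39, 2.39, 3.01, 3.14, 3.14, 3.14].

INTERFACE

Orientations are given as a unit quaternion [w, x, y, z].
In Python, from rig import ctrl, optics gives the robot as it stands. The module is installed in compiled form; this text tells all that it offers.
- The arm moves only by the shell command python3 -m handwheel 'ROWS' [FORCE]. ROWS is JSON, a list that holds one entry, the list of rows, each a list of 5 numbers: the gripper command: -1 is fully open, 1 is shut, values between are in proportion, then the shift along the world's x, y, z in units of 50 mm (1.0 is 50 mm), then the turn about the world's z in units of 8 degrees (1.0 is 8 degrees). In form: [[[gripper, tx, ty, tz, twist], ...]]. A call has 1 to 10 rows; each row shifts and turns the commanded pose from where the row before left it; what a row does not reach is not made up. A row lasts 1/10 s, in which the tool goes at most 50 mm and 8.59 degrees, less where a joint would pass 70% of its speed; a pose out of reach is approached as far as the arm can. A call is refused whole if a number of a shift passes 1 or a number of a turn 1, either way. A call with a gripper value outside its range is refused whole. The fingers move at their own pace and stop on an object; FORCE is the grip in N (left out, the last holds). Time passes only in rows, so rows that do not move let the fingers close. It gives the time, the measured TCP pose, the force, the opening and the grip force at its end, in the units of the state.
- ctrl.sense(): the state, without advancing time (a new reading comes with each control period).
- optics.capture(name): name is "scene" or "top" or "wrist"; returns a dict with "img" (400x640x3 uint8, blue, green, red), "K" (3x3 intrinsics, pixels), "R" (3x3) and "t" (3): a world point X has camera coordinates R X + t. Camera axes: x right, y down, z forward; pixel columns grow to the right and rows downward; lengths in mm; the calibration is good to about 2 mm. A picture is of the moment at which its call begins. There is no depth.
- ctrl.finish_job(): hands the job in; it is judged then, once.
The state is a dict: "time_s": time; "joints": joint angles; "dq": joint speeds; "tau": joint torques, N m; "eef_pos": TCP position; "ee_rot": TCP orientation; "force": force on the tool from outside, world axes, zero at the start; "wrist_torque": the same for the moment, N m; "grip_width": opening from 0.0 (shut) to 1.0 (fully open); "grip_force": force on a finger pad.
Only numpy, scipy, OpenCV 4.12 (cv2) and the standard library are available. Lean on these libraries where they do the work, as an engineer would, in place of code of your own. Each camera call takes 0.05 s, during which the arm holds its last target. There are 200 camera calls.

TASK

Make up the two field kits from the stock on the bench: into the water-test tray (the one with the oblong pocket between two round ones) go the cuvette box, the white dropper bottle and the amber bottle; into the solids tray (the one with the tweezers already in it) go the slim glass weighing bottle and the red-lidded jar. Seat each one upright, fully down in the pocket made for its shape and size, without ever tipping one over. Leave the broad weighing bottle, the small beaker and the rubber stopper where they are.

Things in the scene. Friction and masses are not known exactly. Their poses are not given: they have to be found in the camera images.
- water_tray: White tray, grey insert, 112 x 206 x 24 mm, fixed. Origin: centre of underside; x over the short side (away from the robot at yaw 0), y along it, z up. Open pockets (mm): round, 54 wide, at x 0, y +62, floor z 8, for the amber bottle; oblong, 84 (x) by 52 (y), at 0, -7, floor z 16, for the cuvette box; round, 38 wide, at 0, -68, floor z 8, for the dropper bottle. Lip of 12 mm at each y end.
- solids_tray: Like tray, 126 x 166 x 24 mm, fixed; origin and axes as for the water tray. Steel tweezers (fixed, top at z 26) lie in a slot along y at x +36. Open round pockets in front of it (mm): 59 wide, at x -19.5, y +37, for the lidded jar; 45 wide, at -19.5, -35, for the slim weighing bottle; floors at z 8.
- cuvette_box_mid (a point): Small clear-white flat box of cuvettes, 38 (x) x 70 (y) x 24 mm high, lying flat. This point is its centre, half-way up; z is up. In its pocket its long side (y) lies along the tray's x, either way round.
- dropper_bottle_mid (a point): White dropper bottle, 24 mm across up to 43 mm high, then a narrow (14 mm) dropper tip, 68 mm high in all. This point is its centre, half-way up; z is up.
- amber_bottle_mid (a point): Small amber bottle with a white cap, 40 mm across up to about 50 mm high, cap 29 mm across, 81 mm high in all. This point is its centre, half-way up; z is up.
- slim_bottle_mid (a point): The slimmer of two clear glass weighing bottles with knobbed lids: 29 mm across, lid 31 mm across from 38 mm up, 56 mm high; the lid does not come off. This point is its centre, half-way up; z is up.
- lidded_jar_mid (a point): Stout white plastic jar with a broad red lid: 42 mm across, lid 45 mm across from 48 mm up, 62 mm high; the lid does not come off. This point is its centre, half-way up; z is up.
- squat_bottle_mid (a point): The broader weighing bottle, clear glass with a knobbed lid, 43 mm across and 48 mm high; spare, to be left alone. This point is its centre, half-way up; z is up.
- small_beaker_mid (a point): Small empty glass beaker, 46 x 52 mm across, 58 mm high; to be left alone. This point is its centre, half-way up; z is up.
- stopper_mid (a point): Black rubber stopper lying on its side, 27 x 29 x 26 mm; to be left alone. This point is its centre, half-way up; z is up.
There are look-alikes about, which are no part of the job. There is more than one size of the part that bears cuvette_box_mid; the job needs the smaller. Leave any blue look-alike of the part that bears amber_bottle_mid alone.

How it is judged (in metres and radians):
At the end, for the whole second after the job is handed in: Each of the five is in its own pocket, centre within 12 mm of the pocket's centre, bottom within 5 mm of its floor, upright within 0.12 rad, at rest; cuvette box's long side within 0.35 rad of the tray's x. Broad weighing bottle, beaker and stopper within 30 mm of their starts (x of cuvette_box_mid in the frame of water_tray between -0.012 and 0.012 m and y of cuvette_box_mid in the frame of water_tray between -0.019 and 0.005 m and z of cuvette_box_mid in the frame of water_tray between 0.023 and 0.033 m and angle between each of cuvette_box_mid, dropper_bottle_mid, amber_bottle_mid, slim_bottle_mid, lidded_jar_mid's own z axis and vertical below 0.12 rad and linear speed of each of cuvette_box, dropper_bottle, amber_bottle, slim_bottle, lidded_jar below 0.02 m/s and x of dropper_bottle_mid in the frame of water_tray between -0.012 and 0.012 m and y of dropper_bottle_mid in the frame of water_tray between -0.08 and -0.056 m and z of dropper_bottle_mid in the frame of water_tray between 0.037 and 0.047 m and x of amber_bottle_mid in the frame of water_tray between -0.012 and 0.012 m and y of amber_bottle_mid in the frame of water_tray between 0.05 and 0.074 m and z of amber_bottle_mid in the frame of water_tray between 0.0435 and 0.0535 m and x of slim_bottle_mid in the frame of solids_tray between -0.0315 and -0.0075 m and y of slim_bottle_mid in the frame of solids_tray between -0.047 and -0.023 m and z of slim_bottle_mid in the frame of solids_tray between 0.031 and 0.041 m and x of lidded_jar_mid in the frame of solids_tray between -0.0315 and -0.0075 m and y of lidded_jar_mid in the frame of solids_tray between 0.025 and 0.049 m and z of lidded_jar_mid in the frame of solids_tray between 0.034 and 0.044 m and angle between the y axis of cuvette_box_mid and the x axis of water_tray, either way round below 0.35 rad and distance of each of squat_bottle_mid, small_beaker_mid, stopper_mid from where it was at the start of the episode below 0.03 m); the robot touches nothing.
It fails at once if one of the five kit things was tipped over (more than 0.8 rad) (angle between any of cuvette_box_mid, dropper_bottle_mid, amber_bottle_mid, slim_bottle_mid, lidded_jar_mid's own z axis and vertical above 0.8 rad).
It fails at once if the broad weighing bottle, the small beaker or the stopper was moved by more than 30 mm (distance of any of squat_bottle_mid, small_beaker_mid, stopper_mid from where it was at the start of the episode above 0.03 m).
It also fails if it takes over 134 s, if anything falls off the work surface, if the arm or the gripper's body presses on something with over 40 N, if the wrist force passes 120 N, or if a joint passes its speed limit or range.

## Working session

There is one attempt and no reset: what is moved stays moved. The work goes in short steps, Python scripts to look and compute and a shell command to move; the robot and the scene stay as the last step left them, time stands still between calls to the robot, and variables do not carry over. Pictures are saved under pics/ and viewed, at most 14 in all, crops included, and the job is handed in when it is done.

```bash
mkdir -p pics; python3 - <<'E'
from rig import ctrl, optics
import cv2,pickle
s=ctrl.sense(); print({k:s[k] for k in('time_s','eef_pos','ee_rot','grip_width')})
for n in('scene','top'):
    c=optics.capture(n); cv2.imwrite(f'pics/{n}0.png',c['img']); pickle.dump(c,open(f'{n}0.pkl','wb')); print(n,c['K'],c['R'],c['t'])
E
```

```text
{'time_s': 0.0, 'eef_pos': array([ 152.0242071 , -502.24526012,  230.73038769]), 'ee_rot': array([-6.46475477e-04,  9.89227291e-01,  1.46386283e-01,  6.67796749e-05]), 'grip_width': 0.99822570239701}
scene [[370.58416571   0.         323.15834973]
 [  0.         370.58416571 200.32691453]
 [  0.           0.           1.        ]] [[-0.78088899 -0.62449848 -0.01463021]
 [-0.33473829  0.43810998 -0.83427209]
 [ 0.52741129 -0.64657659 -0.55115882]] [468.82746402 268.72686654 744.71152037]
top [[438.06875931   0.         325.47195654]
 [  0.         438.06875931 197.41087905]
 [  0.           0.           1.        ]] [[-0.14188874 -0.98987735 -0.00322624]
 [-0.96857945  0.13950696 -0.20589233]
 [ 0.20425824 -0.02608894 -0.97856933]] [ 72.45514505 595.1155226  974.96901721]
```

View pics/top0.png

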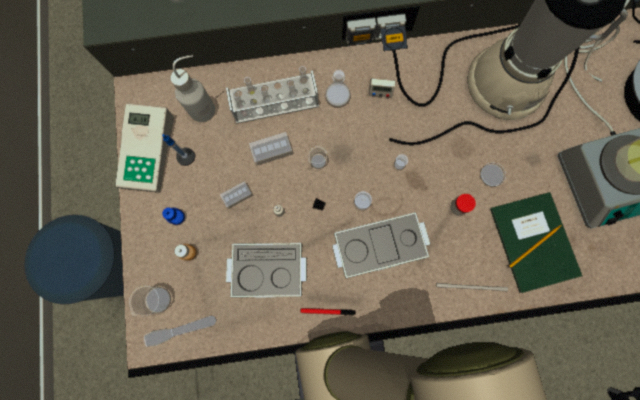

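View pics/scene0.png

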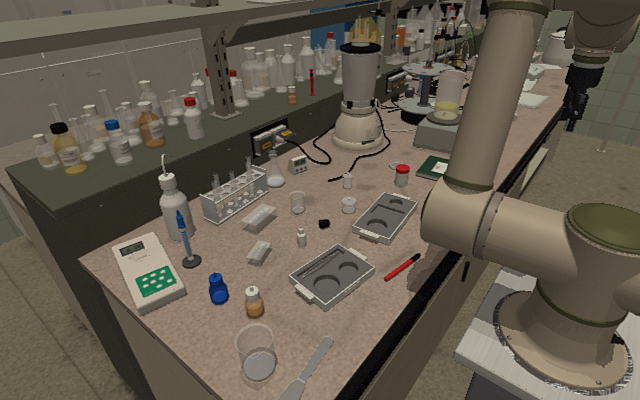

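Candidates in the top view:
- Cuvette boxes at (271,149), large, and (236,194), small.
- Dropper bottle at (279,210).
- Amber bottle at (185,252), with the blue look-alike at (173,215).
- Glass pieces at (401,161), (363,200) and (318,158); by size and shape probably slim, squat and beaker.
- Red jar at (465,203) and stopper at (319,204).

I'll check these choices in one close crop.

```bash
cat > h.py <<'E'
import numpy as np,pickle,cv2
def ray(c,p,z):
    d=c['R'].T@np.linalg.solve(c['K'],[p[0],p[1],1.]); o=-c['R'].T@c['t']
    return o+d*(z-o[2])/d[2]
def tri(c1,p1,c2,p2):
    A=[];b=[]
    for c,p in((c1,p1),(c2,p2)):
        d=c['R'].T@np.linalg.solve(c['K'],[p[0],p[1],1.]); d/=np.linalg.norm(d); o=-c['R'].T@c['t']
        P=np.eye(3)-np.outer(d,d); A.append(P); b.append(P@o)
    return np.linalg.lstsq(np.vstack(A),np.hstack(b),rcond=None)[0]
def proj(c,X):
    x=c['K']@(c['R']@np.array(X,float)+c['t']); return x[:2]/x[2]
def load(n): return pickle.load(open(n+'.pkl','rb'))
E
python3 - <<'E'
from h import *
t=load('top0');s=load('scene0')
a=cv2.resize(t['img'][140:290,160:490],(800,364),interpolation=cv2.INTER_CUBIC)
cv2.imwrite('pics/c1.png',a)
a=cv2.resize(s['img'][155:325,200:440],(800,567),interpolation=cv2.INTER_CUBIC); cv2.imwrite('pics/c2.png',a)
for n,p,z in[('box',(236,194),24),('bigbox',(271,149),24),('drop',(279,210),68),('amber',(181,250),81),('slim',(401,161),50),('squat',(363,200),45),('jar',(465,203),62),('beaker',(318,158),30),('stop',(319,204),20),('wt',(381,245),24),('st',(266,270),24)]: print(n,ray(t,p,z).round(0))
E
```

```text
box [647. 203.  24.]
bigbox [750. 104.  24.]
drop [584.  99.  68.]
amber [521. 329.  81.]
slim [ 665. -208.   50.]
squat [ 584. -102.   45.]
jar [ 539. -337.   62.]
beaker [708. -10.  30.]
stop [594.   4.  20.]
wt [ 473. -129.   24.]
st [453. 151.  24.]
```

View pics/c1.png

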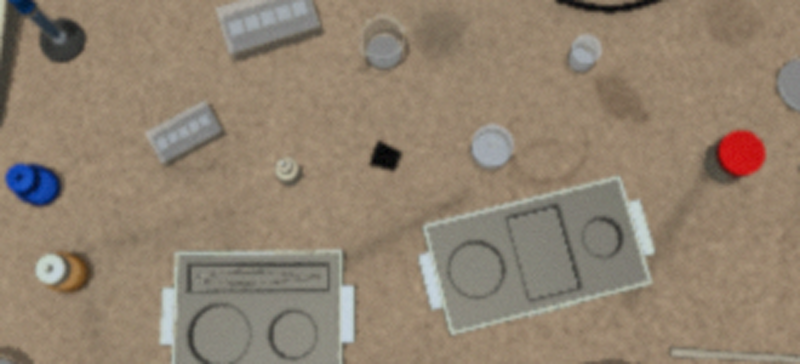

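View pics/c2.png

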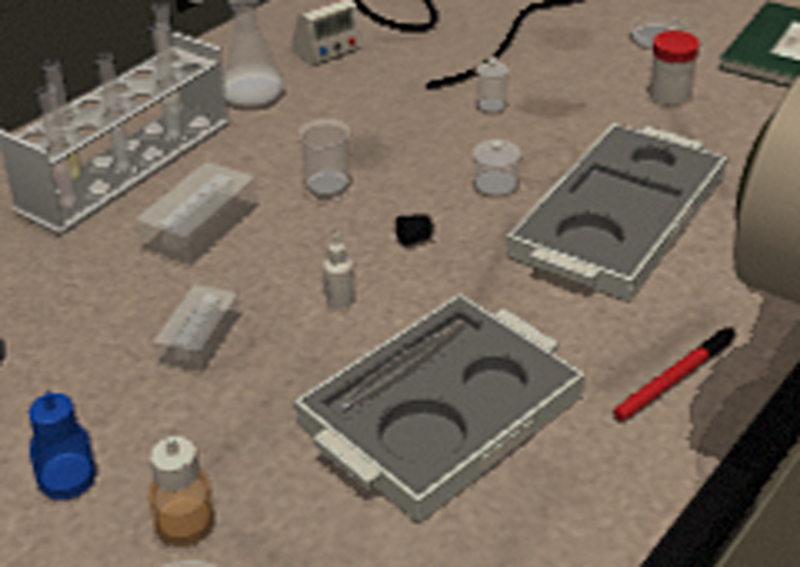

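The crop confirms the choices, as picked above:
- Small box at crop (185,131).
- Slim bottle at (585,50), squat bottle at (492,147), beaker at (384,45).
- Dropper at (287,168), amber at (50,270), jar at (741,153).
- Pockets: water tray (477,269), (543,252), (602,238); solids tray (220,334), (293,334).

Next I'll compute positions.

```bash
python3 - <<'E'
from h import *
t=load('top0');s=load('scene0')
f=lambda p:(160+(p[0]+.5)*330/800-.5,140+(p[1]+.5)*150/364-.5)
g=lambda p:(200+(p[0]+.5)*.3-.5,155+(p[1]+.5)*.3-.5)
A=lambda p,z:ray(t,f(p),z)
w=[A(p,24)[:2] for p in[(425,227),(619,179),(650,281),(453,332)]]
print('w corners',np.round(w,0).tolist(),'ctr',np.mean(w,0).round(1))
d=(w[0]-w[1])+(w[3]-w[2]); print('w y-axis deg',np.degrees(np.arctan2(d[1],d[0])))
for n,p in dict(amb=(477,269),box=(543,252),drp=(602,238),jar=(220,334),slim=(293,334)).items(): print('pocket',n,A(p,24).round(1))
d=A((176,253),24)-A((341,251),24);print('s y-axis deg',np.degrees(np.arctan2(d[1],d[0])),np.linalg.norm(d))
for n,p,z,q in[('drop',(287,166),68,(337,238)),('amber',(50,268),81,(174,445)),('jar',(741,153),62,(676,46)),('slim',(588,44),56,(492,64))]:
  print(n,A(p,z).round(1),tri(t,f(p),s,g(q)).round(1))
# box: top-face corners
b=[A(p,24)[:2] for p in[(147,134),(207,101),(223,131),(166,164)]]
print('box',np.mean(b,0),[np.linalg.norm(b[i]-b[i-1]).round(1) for i in range(4)])
d=(b[0]-b[1])+(b[3]-b[2]);print('box long deg',np.degrees(np.arctan2(d[1],d[0])))
# solids contour
hsv=cv2.cvtColor(t['img'],cv2.COLOR_BGR2HSV)
E
```

```text
w corners [[517.0, -24.0], [537.0, -224.0], [432.0, -236.0], [411.0, -36.0]] ctr [ 474.1 -130.1]
w y-axis deg 95.92087474482183
pocket amb [468.  -68.9  24. ]
pocket box [ 475.3 -136.3   24. ]
pocket drp [ 480.6 -196.6   24. ]
pocket jar [441.3 189.2  24. ]
pocket slim [431.2 118.6  24. ]
s y-axis deg 82.51731737916926 163.6366893028793
drop [588.6 100.7  68. ] [591.1 101.9  58.6]
amber [521.4 330.8  81. ] [522.1 333.5  70.5]
jar [ 539.6 -337.7   62. ] [ 539.8 -341.8   52.1]
slim [ 671.2 -211.4   56. ] [ 672.9 -215.1   43.6]
box [646.40935471 202.05235052] [np.float64(37.2), np.float64(68.9), np.float64(35.9), np.float64(65.8)]
box long deg 112.3783625721792
```

```bash
python3 -m handwheel '[[[-1,0.9,0.35,0,0.9],[-1,0.9,0.35,0,0.9],[-1,0.9,0.35,0,0.9],[-1,0.9,0.35,0,0.9],[-1,0.9,0.35,0,0.9],[-1,0.9,0.35,0,0.9],[-1,0.9,0.35,0,0.9],[-1,0.9,0.35,0,0.9],[-1,0.1,0.2,0,1],[-1,0,0,0,0]]]' 30
python3 - <<'E'
from rig import ctrl, optics
from h import *
c=optics.capture('wrist'); cv2.imwrite('pics/w1.png',c['img']); pickle.dump(c,open('w1.pkl','wb'))
s=ctrl.sense();print(s['joints'],s['eef_pos']); print(c['R'],c['t'])
E
```

```text
time_s: 1.1
eef_pos: [518.1, -350.9, 230.5]
ee_rot: [-0.001, 0.751, 0.66, 0.0]
force: [-0.4, -0.1, -0.2]
grip_width: 1.002
grip_force: 0.0
[-7.84731255e-01  5.41224665e-01  1.16259072e+00 -1.67070332e-04
  1.43879381e+00 -6.50911687e-01] [ 517.08003481 -352.08710195  230.79708446]
[[ 0.99187568 -0.12719795 -0.00182086]
 [-0.1214258  -0.95093855  0.28455518]
 [-0.03792636 -0.28202226 -0.95865793]] [-559.24852119 -307.88550474  298.5142056 ]
```

View pics/w1.png

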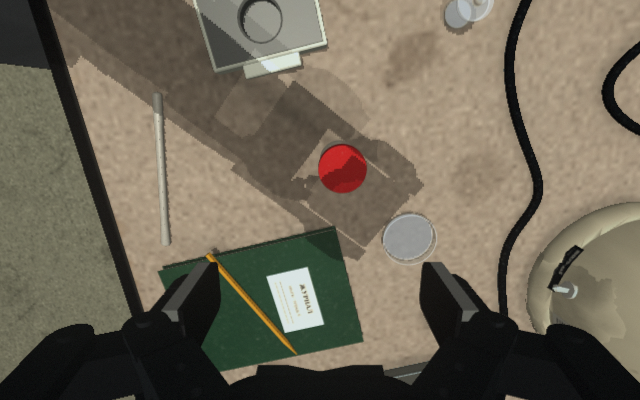

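The wrist view shows the red lid centred at about (343,168), with the slim bottle at the top edge (458,14) and the dropper pocket at (261,20).

```bash
python3 - <<'E'
from h import *
c=load('w1');t=load('top0')
def red(c):
    h=cv2.cvtColor(c['img'],cv2.COLOR_BGR2HSV); m=((h[...,0]<8)|(h[...,0]>172))&(h[...,1]>150)&(h[...,2]>60)
    n,l,st,ce=cv2.connectedComponentsWithStats(m.astype('u1')if 0 else m.astype(np.uint8)); i=1+np.argmax(st[1:,4]) if c is w else None
    return [(ce[j],st[j]) for j in range(1,n) if st[j,4]>100]
w=c
for cam in(c,): print([(p,s,ray(cam,p,60).round(1)) for p,s in red(cam)])
w=t
print([(p,s,ray(t,p,60).round(1)) for p,s in red(t)])
print('drop pocket wrist',ray(c,(261,20),24))
s=load('scene0'); w=s; pt=(465,203)
r=[p for p,_ in red(s)];print(r)
pt=min((p for p,_ in red(t)),key=lambda p:abs(p[0]-465))
print('tri top-wrist',tri(t,pt,c,red(c)[0][0]) if len(red(c))==1 else 0)
E
```

```text
[(array([341.93189189, 168.20756757]), array([ 318,  144,   49,   49, 1850], dtype=int32), array([ 541.2, -339.7,   60. ]))]
[(array([465.22073579, 202.82274247]), array([456, 194,  20,  19, 299], dtype=int32), array([ 539.8, -338. ,   60. ])), (array([320.35532995, 310.84263959]), array([300, 308,  41,   7, 197], dtype=int32), array([343.3,  35.4,  60. ]))]
drop pocket wrist [ 483.75520106 -200.02437218   24.        ]
[array([402.30909091, 168.46363636]), array([398.03680982, 269.51533742])]
tri top-wrist [ 541.59367945 -342.04066279   48.27623293]
```

```bash
python3 -m handwheel '[[[-1,0.46,0.24,-0.5,0],[-1,0,0,-1,0],[-1,0,0,-1,0],[-1,0,0,-1,0],[-1,0,0,-0.6,0],[-1,0,0,0,0],[-1,0,0,0,0]]]'
```

```text
time_s: 1.85
eef_pos: [539.8, -341.8, 27.6]
ee_rot: [0.001, 0.753, 0.658, 0.0]
force: [0.6, -0.3, -0.4]
grip_width: 0.998
grip_force: 0.0
```

```bash
python3 -m handwheel '[[[-1,0,0.04,-0.2,0],[1,0,0,0,0],[1,0,0,0,0],[1,0,0,0,0],[1,0,0,0,0],[1,0,0,0,0],[1,0,0,0,0],[1,0,0,0,0]]]' 40; python3 -m handwheel '[[[1,0,0,0.4,0],[1,0,0,0,0],[1,0,0,0,0]]]'
python3 - <<'E'
from rig import ctrl, optics
from h import *
c=optics.capture('scene'); cv2.imwrite('pics/s2.png',cv2.resize(c['img'][100:260,300:540],(720,480),interpolation=cv2.INTER_CUBIC)); 
E
```

```text
time_s: 2.65
eef_pos: [540.3, -338.8, 17.2]
ee_rot: [0.001, 0.752, 0.659, 0.0]
force: [-0.5, 0.9, 5.6]
grip_width: 0.51
grip_force: 40.0
time_s: 2.95
eef_pos: [540.0, -338.4, 35.9]
ee_rot: [0.0, 0.752, 0.659, 0.0]
force: [-0.0, 0.1, -2.4]
grip_width: 0.51
grip_force: 41.1
```

View pics/s2.png

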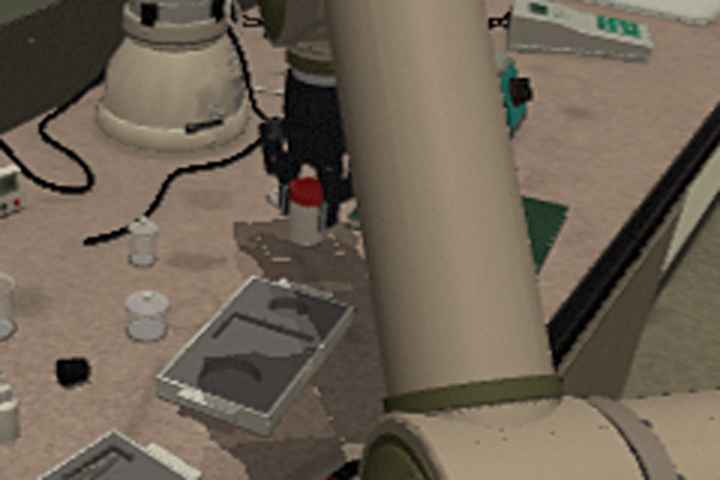

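The scene view shows the jar held upright, clear of the bench. I'll carry it to the solids tray.

```bash
python3 -m handwheel '[[[1,0,0,1,0],[1,0,0.4,0.9,0],[1,-0.2,0.95,0,0],[1,-0.2,0.95,0,0],[1,-0.2,0.95,0,0],[1,-0.2,0.95,0,0],[1,-0.2,0.95,0,0],[1,-0.2,0.95,0,0],[1,-0.2,0.95,0,0],[1,-0.2,0.95,0,0]]]'; python3 -m handwheel '[[[1,-0.2,0.95,0,0],[1,-0.17,0.9,0,0],[1,0,0.6,0,0],[1,0,0,0,0],[1,0,0,0,0]]]'
python3 - <<'E'
from rig import ctrl, optics
from h import *
print(ctrl.sense()['joints'])
c=optics.capture('wrist'); cv2.imwrite('pics/w2.png',c['img']); pickle.dump(c,open('w2.pkl','wb'))
E
```

```text
time_s: 4.0
eef_pos: [459.0, 63.3, 130.6]
ee_rot: [-0.0, 0.752, 0.659, -0.0]
force: [1.7, -0.7, -1.8]
grip_width: 0.505
grip_force: 41.6
time_s: 4.5
eef_pos: [441.1, 184.1, 130.6]
ee_rot: [-0.0, 0.752, 0.659, -0.001]
force: [0.8, -1.1, -1.4]
grip_width: 0.508
grip_force: 41.6
[ 1.49737010e-01  3.21594138e-01  1.77062039e+00 -2.72876047e-04
  1.05070426e+00  2.80623212e-01]
```

View pics/w2.png

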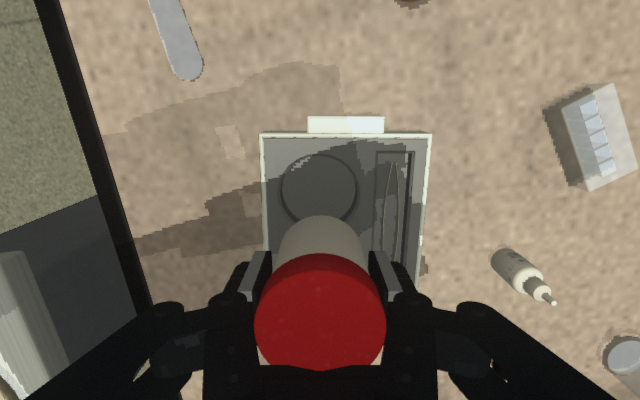

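The wrist view shows the jar pocket centred at about (319,188), the held jar upright, and the small box at (605,135) on the right.

```bash
python3 - <<'E'
from h import *
c=load('w2')
print('jar pocket',ray(c,(319,187),24),'dropper tip',ray(c,(553,300),68))
print('tray far corners',ray(c,(261,134),24),ray(c,(431,134),24))
E
```

```text
jar pocket [443.0506013  195.39218802  24.        ] dropper tip [592.9017007  106.55341055  68.        ]
tray far corners [406.85696093 239.58083769  24.        ] [527.83330326 223.74516977  24.        ]
```

```bash
python3 - <<'E'
from h import *
c=load('w2')
h=cv2.cvtColor(c['img'],cv2.COLOR_BGR2HSV); m=(((h[...,0]<8)|(h[...,0]>172))&(h[...,1]>150)&(h[...,2]>60)).astype(np.uint8)
cs=max(cv2.findContours(m,0,2)[0],key=cv2.contourArea)
print(cv2.boundingRect(cs)); pts=cs[:,0,:]; pts=pts[pts[:,1]<355]
e=cv2.fitEllipse(pts);print(e)
for z in(170,175):
  print(z,ray(c,e[0],z), np.linalg.norm(ray(c,(255,e[0][1]),z)-ray(c,(386,e[0][1]),z)))
print('TCP proj',proj(c,(441.1,184.1,175)))
print('pocket by top / wrist px',proj(c,(441.3,189.2,24)))
# tray edges full-res gradient
g=cv2.cvtColor(c['img'],cv2.COLOR_BGR2GRAY).astype(int)
for r in(150,170): 
  row=g[r,245:450]; i=np.where(row>150)[0]; print(r,245+i[0] if len(i) else 0,[int(v)+245 for v in np.where(np.abs(np.diff(row))>35)[0]])
E
```

```text
(253, 254, 134, 117)
((319.68084716796875, 323.4764709472656), (129.83026123046875, 141.1441650390625), 179.7058868408203)
170 [442.06123692 181.73637362 170.        ] 46.05310366691139
175 [442.54144333 185.32543872 175.        ] 43.812426401534545
TCP proj [315.89709666 327.05736819]
pocket by top / wrist px [317.77352516 195.19053037]
150 245 [259, 263, 405, 426, 430]
170 247 [260, 264, 290, 293, 406, 413, 424, 428]
```

```bash
python3 -m handwheel '[[[1,0.02,0.18,-0.6,0],[1,0,0,-0.6,0],[1,0,0,0,0],[1,0,0,0,0],[1,0,0,0,0]]]'
python3 - <<'E'
from rig import ctrl, optics
from h import *
c=optics.capture('wrist'); cv2.imwrite('pics/w3.png',c['img']); pickle.dump(c,open('w3.pkl','wb'))
E
```

```text
time_s: 5.05
eef_pos: [443.5, 192.6, 72.7]
ee_rot: [0.001, 0.753, 0.659, 0.001]
force: [0.2, 0.1, -1.6]
grip_width: 0.51
grip_force: 41.6
```

View pics/w3.png

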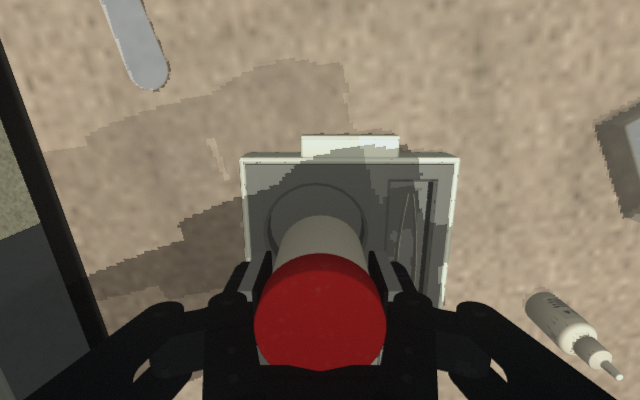

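The lower view shows the tray's far edge at row 157 (columns 241 to 459). The pocket's far rim is at about (316,184), with its sides at columns 271 and 361.

```bash
python3 - <<'E'
from h import *
c=load('w3');c2=load('w2')
a=np.deg2rad(-7.5); X=np.array([np.cos(a),np.sin(a)]);Y=np.array([-np.sin(a),np.cos(a)])
for z in(24,15):
  l=ray(c,(241,157),z)[:2];r=ray(c,(459,157),z)[:2]; print(z,np.linalg.norm(l-r),'pocket from far edge',(l+r)/2-Y*46-X*19.5, 'from rim',ray(c,(316,184),z)[:2]-Y*29.5,'pocket w',np.linalg.norm(ray(c,(271,225),z)-ray(c,(361,225),z)))
print('tri corners 2 heights',tri(c,(241,157),c2,(260,133)),tri(c,(459,157),c2,(431.5,133)),'rim', tri(c,(316,184),c2,(319,153)))
E
```

```text
24 122.47904854054856 pocket from far edge [441.97334848 189.68296928] from rim [442.39755899 190.62582894] pocket w 53.603533460210095
15 128.25112759021897 pocket from far edge [442.60218895 188.21661099] from rim [442.03377858 188.5529113 ] pocket w 56.12971108945219
tri corners 2 heights [405.01711415 240.0125716   17.4004153 ] [529.04773281 224.07616872  21.3073866 ] rim [446.58732775 221.88872076  32.73750279]
```

```bash
python3 -m handwheel '[[[1,-0.03,-0.06,0,0],[1,0,0,-0.4,0],[1,0,0,-0.3,0],[1,0,0,-0.1,0],[1,0,0,-0.1,0],[1,0,0,0,0],[1,0,0,0,0]]]'
```

```text
time_s: 5.8
eef_pos: [441.4, 190.0, 26.9]
ee_rot: [0.0, 0.752, 0.659, 0.0]
force: [0.1, -0.4, -1.7]
grip_width: 0.509
grip_force: 41.6
```

```bash
python3 -m handwheel '[[[1,0,0,-0.03,0],[0.3,0,0,0,0],[-0.4,0,0,0,0],[-1,0,0,0,0],[-1,0,0,0,0],[-1,0,0,0,0],[-1,0,0,0.3,0],[-1,0,0,1,0],[-1,0,0,1,0]]]'; python3 -m handwheel '[[[-1,0.5,-0.9,0.5,0],[-1,0.5,-0.9,0.5,0],[-1,0.5,-0.9,0.5,0],[-1,0.5,-0.9,0,0],[-1,0.5,-0.9,0,0],[-1,0.5,-0.9,0,0],[-1,0.5,-0.9,0,0],[-1,0.5,-0.9,0,0],[-1,0.5,-0.9,0,0],[-1,0,0,0,0]]]'
python3 - <<'E'
from rig import ctrl, optics
from h import *
c=optics.capture('wrist'); cv2.imwrite('pics/w4.png',c['img']); pickle.dump(c,open('w4.pkl','wb'))
s=ctrl.sense();print(s['joints'],s['eef_pos'])
c=optics.capture('top'); pickle.dump(c,open('top1.pkl','wb'))
h=cv2.cvtColor(c['img'],cv2.COLOR_BGR2HSV); m=(((h[...,0]<8)|(h[...,0]>172))&(h[...,1]>150)&(h[...,2]>60)).astype(np.uint8)
n,l,st,ce=cv2.connectedComponentsWithStats(m); print([(ce[i].round(1),ray(c,ce[i],69).round(1)) for i in range(1,n) if st[i,4]>100])
E
```

```text
time_s: 6.7
eef_pos: [440.3, 189.8, 140.8]
ee_rot: [-0.001, 0.752, 0.659, -0.001]
force: [0.4, -0.4, 0.6]
grip_width: 0.996
grip_force: 0.0
time_s: 7.7
eef_pos: [653.0, -195.6, 202.8]
ee_rot: [-0.0, 0.754, 0.657, -0.001]
force: [0.0, 1.1, 0.2]
grip_width: 1.001
grip_force: 0.0
[-4.58991312e-01  6.90682656e-01  9.86337759e-01 -1.37610785e-04
  1.46652571e+00 -3.23826695e-01] [ 652.37433263 -192.71113589  203.38467761]
[]
```

View pics/w4.png

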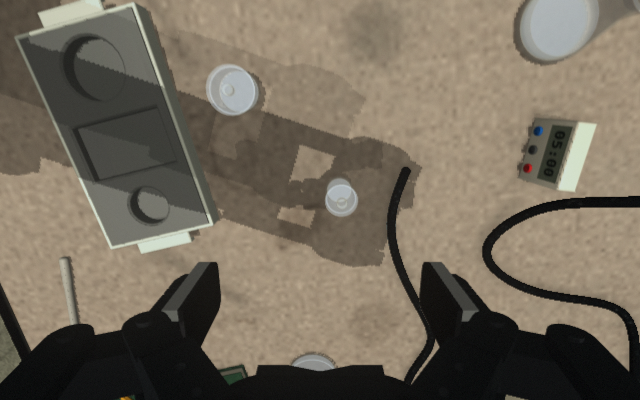

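The slim bottle's lid is centred at about (341,200), knob at (342,203), and the squat one is at (233,90). The cable at (405,175) is about 60 mm to its right, so I'll approach with the fingers partly open.

```bash
python3 - <<'E'
from h import *
c=load('w4')
print(ray(c,(341.5,200),46),ray(c,(342,203),56), ray(c,(340,190),0))
print(np.linalg.norm(ray(c,(326,200),46)-ray(c,(358,200),46)))
print('pockets',[ray(c,p,24)[:2].round(1) for p in((95,68),(127,145),(150,205))])
E
```

```text
[ 671.74187298 -211.249734     46.        ] [ 671.60595827 -211.13934659   56.        ] [ 672.61401235 -213.64333482    0.        ]
29.189834874430005
pockets [array([471.7, -68.3]), array([ 479.7, -137.3]), array([ 484.8, -197.2])]
```

```bash
python3 -m handwheel '[[[-0.4,0.38,-0.37,0,0],[-0.4,0,0,-0.6,0],[-0.4,0,0,-0.8,0],[-0.4,0,0,-0.8,0],[-0.4,0,0,0,0],[-0.4,0,0,0,0]]]'
```

```text
time_s: 8.4
eef_pos: [671.5, -207.9, 97.0]
ee_rot: [0.0, 0.752, 0.659, 0.0]
force: [1.1, 0.2, 0.9]
grip_width: 0.698
grip_force: 0.0
```

```bash
python3 -m handwheel '[[[-0.4,0,-0.06,-0.8,0],[-0.4,0,0,-0.5,0],[-0.4,0,0,-0.3,0],[-0.4,0,0,0,0],[1,0,0,0,0],[1,0,0,0,0],[1,0,0,0,0],[1,0,0,0,0],[1,0,0,0,0]]]' 35;  python3 -m handwheel '[[[1,0,0,0.4,0],[1,0,0,0.6,0],[1,0,0,1,0],[1,0,0,0,0],[1,0,0,0,0]]]'
python3 - <<'E'
from rig import ctrl, optics
from h import *
c=optics.capture('wrist'); cv2.imwrite('pics/w5.png',c['img']); pickle.dump(c,open('w5.pkl','wb'))
E
```

```text
time_s: 9.3
eef_pos: [672.2, -212.1, 17.8]
ee_rot: [0.002, 0.752, 0.659, 0.001]
force: [-0.8, 0.4, 6.9]
grip_width: 0.351
grip_force: 33.9
time_s: 9.8
eef_pos: [671.8, -211.9, 117.1]
ee_rot: [0.001, 0.752, 0.659, 0.001]
force: [0.6, -0.2, -1.1]
grip_width: 0.351
grip_force: 34.6
```

View pics/w5.png

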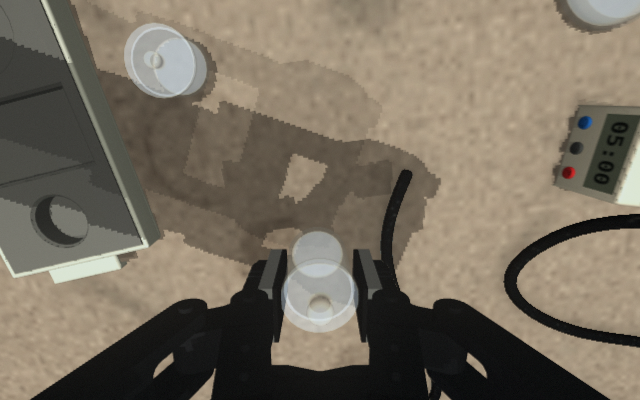

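The wrist view shows the slim bottle held upright between the pads at (320,270).

```bash
python3 -m handwheel '[[[1,-0.6,0.82,0,0],[1,-0.6,0.82,0,0],[1,-0.6,0.82,0,0],[1,-0.6,0.82,0,0],[1,-0.6,0.82,0,0],[1,-0.6,0.82,0,0],[1,-0.6,0.82,0,0],[1,-0.6,0.82,0,0],[1,0,0,0,0],[1,0,0,0,0]]]'; python3 -m handwheel '[[[1,0,0.04,-0.6,0],[1,0,0,-0.4,0],[1,0,0,0,0],[1,0,0,0,0]]]'
python3 - <<'E'
from rig import ctrl, optics
from h import *
c=optics.capture('wrist'); cv2.imwrite('pics/w6.png',c['img']); pickle.dump(c,open('w6.pkl','wb'))
E
```

```text
time_s: 10.85
eef_pos: [434.3, 111.7, 114.8]
ee_rot: [-0.0, 0.752, 0.66, -0.001]
force: [-0.8, 0.0, 0.2]
grip_width: 0.354
grip_force: 34.7
time_s: 11.25
eef_pos: [435.5, 112.4, 65.4]
ee_rot: [-0.0, 0.753, 0.658, -0.0]
force: [0.5, 0.5, -0.3]
grip_width: 0.351
grip_force: 34.8
```

View pics/w6.png

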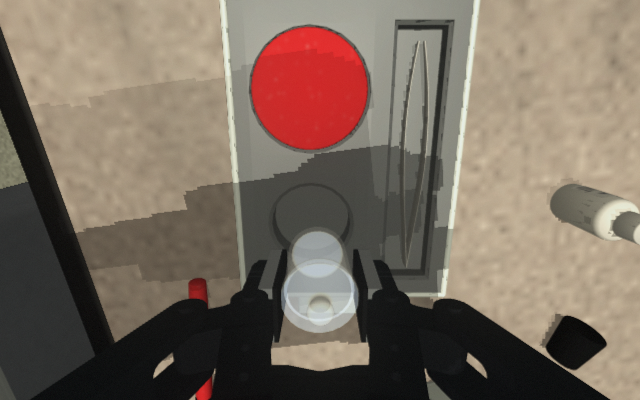

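The jar sits in its pocket with its lid at (310,88), and the slim pocket is ahead: rim columns 275 to 349, far rim at row 184.

```bash
python3 - <<'E'
from h import *
c=load('w6'); Y=np.array([np.sin(np.deg2rad(7.5)),np.cos(np.deg2rad(7.5))])
print('slim pocket',ray(c,(312,184),24)[:2]-Y*22.5,'jar',ray(c,(310,88),70)[:2], 'px of pred pocket far rim',proj(c,(432+22.5*Y[0],118.4+22.5*Y[1],24)))
E
```

```text
slim pocket [433.3467571  119.36108393] jar [443.29826951 189.60552673] px of pred pocket far rim [309.83174425 185.99202239]
```

```bash
python3 -m handwheel '[[[1,-0.06,0.12,0,0],[1,0,0,-0.2,0],[1,0,0,-0.3,0],[1,0,0,-0.15,0],[1,0,0,-0.1,0],[1,0,0,0,0],[1,0,0,0,0]]]'
```

```text
time_s: 12.0
eef_pos: [432.2, 119.1, 28.1]
ee_rot: [0.0, 0.752, 0.659, 0.0]
force: [0.3, -0.2, -0.7]
grip_width: 0.351
grip_force: 34.8
```

```bash
python3 -m handwheel '[[[1,0,0,-0.04,0],[0.3,0,0,0,0],[-0.3,0,0,0,0],[-0.4,0,0,0,0],[-0.4,0,0,0,0],[-0.4,0,0,0.3,0],[-0.4,0,0,1,0],[-0.6,0,0,1,0],[-1,0,0,0.9,0]]]'; python3 -m handwheel '[[[-1,0.85,0.28,0.2,0.75],[-1,0.85,0.28,0,0.75],[-1,0.85,0.28,0,0.75],[-1,0.85,0.28,0,0.75],[-1,0.85,0.28,0,0.75],[-1,0,0,0,0],[-1,0,0,0,0]]]'
python3 - <<'E'
from rig import ctrl, optics
from h import *
c=optics.capture('wrist'); cv2.imwrite('pics/w7.png',c['img']); pickle.dump(c,open('w7.pkl','wb'))
s=ctrl.sense();print(s['joints'],s['eef_pos'])
E
```

```text
time_s: 12.9
eef_pos: [431.8, 119.1, 188.3]
ee_rot: [0.0, 0.752, 0.659, 0.0]
force: [0.8, -0.5, -0.6]
grip_width: 0.943
grip_force: 0.0
time_s: 13.6
eef_pos: [644.5, 189.2, 194.4]
ee_rot: [-0.001, 0.556, 0.831, -0.001]
force: [1.3, -0.2, -0.2]
grip_width: 0.997
grip_force: 0.0
[ 1.11345919e-01  6.71643885e-01  1.03932725e+00 -2.82870705e-05
  1.43182688e+00 -2.79493460e-01] [643.94537554 189.01596456 195.4163419 ]
```

View pics/w7.png

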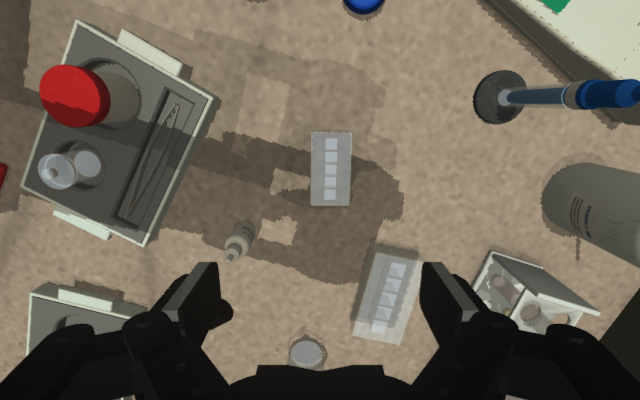

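Both trays' new contents stand upright, with the jar at (90,95) and the slim bottle at (70,168). The small box is centred at (331,169), its long side vertical in the image. The big box is at (386,295).

```bash
python3 - <<'E'
from h import *
c=load('w7')
b=np.array([ray(c,p,24)[:2] for p in[(311,133),(351,132),(351,206),(312,207)]])
print(b.mean(0),[np.linalg.norm(b[i]-b[i-1]).round(1) for i in range(4)]); d=b[0]+b[1]-b[2]-b[3]; print(np.degrees(np.arctan2(d[1],d[0])))
print('dropper tip',ray(c,(231,260),68))
E
```

```text
[650.37999081 203.78384867] [np.float64(69.8), np.float64(36.0), np.float64(69.6), np.float64(37.4)]
113.36770013431189
dropper tip [596.30205882 105.79257493  68.        ]
```

```bash
python3 -m handwheel '[[[-0.6,0.09,0.28,-0.3,0],[-0.6,0,0,-1,0],[-0.6,0,0,-1,0],[-0.6,0,0,-0.8,0],[-0.6,0,0,0,0],[-0.6,0,0,0,0]]]'
```

```text
time_s: 14.25
eef_pos: [649.1, 203.6, 42.1]
ee_rot: [0.0, 0.556, 0.831, 0.0]
force: [1.2, 0.6, 0.3]
grip_width: 0.804
grip_force: 0.0
```

```bash
python3 -m handwheel '[[[-0.6,0,0,-0.4,0],[-0.6,0,0,-0.28,0],[-0.6,0,0,0,0],[1,0,0,0,0],[1,0,0,0,0],[1,0,0,0,0],[1,0,0,0,0],[1,0,0,0,0]]]' 35;  python3 -m handwheel '[[[1,0,0,0.3,0],[1,0,0,0.7,0],[1,0,0,1,0],[1,0,0,0,0],[1,0,0,0,0]]]'
python3 - <<'E'
from rig import ctrl, optics
from h import *
c=optics.capture('wrist'); cv2.imwrite('pics/w8.png',c['img'])
E
```

```text
time_s: 15.05
eef_pos: [649.9, 203.3, 8.4]
ee_rot: [0.001, 0.556, 0.831, 0.001]
force: [-0.4, 0.5, 7.1]
grip_width: 0.437
grip_force: 37.2
time_s: 15.55
eef_pos: [649.5, 203.2, 108.8]
ee_rot: [0.001, 0.556, 0.831, 0.001]
force: [0.1, -0.7, -0.9]
grip_width: 0.438
grip_force: 36.5
```

View pics/w8.png

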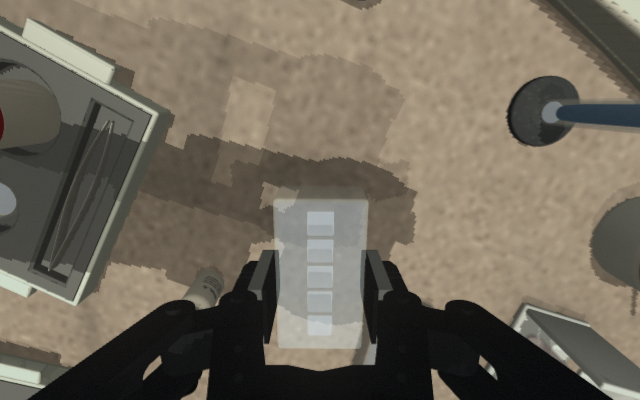

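The wrist view shows the box held square between the pads, its top face spanning rows 200 to 348. I'll cross-check the water tray pose from views already seen.

```bash
python3 - <<'E'
from h import *
c=load('w4');t=load('top0')
a=np.deg2rad(5.9);X=np.array([np.cos(a),np.sin(a)]);Y=np.array([-np.sin(a),np.cos(a)])
l=ray(c,(111,247),24)[:2];r=ray(c,(215,225),24)[:2];print(np.linalg.norm(r-l),np.degrees(np.arctan2(*(r-l)[::-1])),'ctr',(l+r)/2+Y*103)
# white rim mask in top view -> minAreaRect of insert+rim for each tray
f=lambda p:(160+(p[0]+.5)*330/800-.5,140+(p[1]+.5)*150/364-.5)
P=np.array([ray(t,f(p),24)[:2] for p in((477,269),(543,252),(602,238))]); print('ctr from pockets',(P[0]-Y*62),(P[1]+Y*7),(P[2]+Y*68))
E
```

```text
111.21085861747436 4.640143820697302 ctr [ 477.60836111 -128.37713527]
ctr from pockets [ 474.38401819 -130.61347021] [ 474.55886926 -129.30782769] [ 473.6511414  -128.95739385]
```

```bash
python3 -m handwheel '[[[1,-0.35,-0.68,0,0.92],[1,-0.35,-0.68,0,0.92],[1,-0.35,-0.68,0,0.92],[1,-0.35,-0.68,0,0.92],[1,-0.35,-0.68,0,0.92],[1,-0.35,-0.68,0,0.92],[1,-0.35,-0.68,0,0.92],[1,-0.35,-0.68,0,0.92],[1,-0.35,-0.68,0,0.92],[1,-0.33,-0.68,0,0.9]]]'; python3 -m handwheel '[[[1,0,0,-0.4,0],[1,0,0,0,0],[1,0,0,0,0]]]'
python3 - <<'E'
from rig import ctrl, optics
from h import *
s=ctrl.sense();print(s['joints'],s['eef_pos'],s['ee_rot'],2*np.degrees(np.arctan2(s['ee_rot'][2],s['ee_rot'][1]))-90)
E
```

```text
time_s: 16.6
eef_pos: [473.4, -137.7, 105.8]
ee_rot: [-0.001, -0.054, 0.999, 0.001]
force: [0.8, -0.0, -0.3]
grip_width: 0.432
grip_force: 36.5
time_s: 16.9
eef_pos: [474.7, -136.3, 86.4]
ee_rot: [-0.001, -0.051, 0.999, 0.001]
force: [-0.3, -0.4, -0.1]
grip_width: 0.434
grip_force: 36.4
[-5.17409303e-01  4.17715089e-01  1.76679427e+00  6.98171022e-05
  9.59278747e-01 -2.19061028e+00] [ 474.69490785 -136.32881088   86.35714318] [-9.09620480e-04 -5.11598768e-02  9.98689872e-01  6.15151452e-04] 95.86505394178414
```

```bash
python3 -m handwheel '[[[1,0.02,0,-0.6,0],[1,0,0,-0.4,0],[1,0,0,-0.08,0],[1,0,0,-0.05,0],[1,0,0,-0.05,0],[1,0,0,0,0],[1,0,0,0,0]]]'
```

```text
time_s: 17.6
eef_pos: [476.4, -137.0, 28.4]
ee_rot: [0.0, -0.051, 0.999, -0.0]
force: [0.8, 0.3, -0.6]
grip_width: 0.438
grip_force: 36.4
```

```bash
python3 -m handwheel '[[[1,0,0,-0.04,0],[1,0,0,-0.03,0],[1,0,0,0,0],[1,0,0,0,0]]]'
```

```text
time_s: 18.0
eef_pos: [476.1, -137.0, 24.4]
ee_rot: [0.0, -0.051, 0.999, -0.0]
force: [-1.4, -0.0, 2.8]
grip_width: 0.434
grip_force: 36.7
```

```bash
python3 -m handwheel '[[[0.5,0,0,0,0],[0,0,0,0,0],[-0.2,0,0,0,0],[-0.2,0,0,0,0],[-0.2,0,0,0.3,0],[-0.2,0,0,1,0],[-0.4,0,0,1,0],[-1,0,0,0.8,-0.9],[-1,0.2,0.4,0.4,-0.95],[-1,0.2,0.4,0,-0.95]]]'; python3 -m handwheel '[[[-1,0.2,0.4,0,-0.95],[-1,0.2,0.4,0,-0.95],[-1,0.25,0.4,0,-0.95],[-1,0.25,0.45,0,-0.95],[-1,0.25,0.45,0,-0.95],[-1,0.25,0.45,0,-0.95],[-1,0.25,0.45,0,-0.95],[-1,0.23,0.5,0,-0.95],[-1,0,0.2,0,-0.85],[-1,0,0,0,0]]]'
python3 - <<'E'
from rig import ctrl, optics
from h import *
c=optics.capture('wrist'); pickle.dump(c,open('w9.pkl','wb')); cv2.imwrite('pics/w9.png',c['img'])
s=ctrl.sense();print(s['joints'],s['eef_pos'],2*np.degrees(np.arctan2(s['ee_rot'][2],s['ee_rot'][1]))-90)
p=proj(c,(590,102,34)).astype(int); print(p)
h=cv2.cvtColor(c['img'],cv2.COLOR_BGR2HSV); print(h[p[1]-24:p[1]+25:8,p[0]-24:p[0]+25:8].tolist())
E
```

```text
time_s: 19.0
eef_pos: [497.3, -97.1, 202.6]
ee_rot: [0.003, 0.147, 0.989, -0.001]
force: [0.3, 0.2, -0.1]
grip_width: 1.005
grip_force: 0.0
time_s: 20.0
eef_pos: [589.9, 89.3, 198.9]
ee_rot: [-0.0, 0.67, 0.743, -0.0]
force: [-0.2, -1.2, 0.4]
grip_width: 1.0
grip_force: 0.0
[-4.74528458e-02  4.95249783e-01  1.31755201e+00 -1.53212809e-04
  1.32934101e+00 -1.53522962e-01] [589.87398297  88.38081215 199.04177847] 6.079471388689356
[320 170]
[[[19, 60, 135], [17, 61, 147], [17, 57, 160], [18, 59, 150], [19, 62, 143], [17, 61, 147], [19, 60, 127]], [[20, 66, 89], [17, 59, 90], [17, 62, 87], [21, 39, 92], [25, 38, 81], [16, 63, 89], [16, 65, 86]], [[15, 63, 89], [16, 63, 89], [17, 61, 88], [22, 44, 132], [23, 42, 134], [21, 46, 94], [16, 66, 89]], [[18, 64, 103], [16, 61, 88], [23, 47, 98], [23, 38, 121], [23, 36, 126], [25, 40, 121], [17, 65, 83]], [[18, 60, 140], [17, 61, 147], [16, 61, 146], [24, 37, 109], [23, 37, 110], [18, 63, 89], [16, 66, 85]], [[16, 61, 143], [16, 65, 86], [18, 65, 90], [20, 64, 92], [18, 64, 95], [16, 64, 84], [17, 59, 86]], [[17, 63, 130], [17, 62, 86], [17, 59, 87], [18, 66, 85], [16, 62, 91], [19, 64, 87], [17, 64, 92]]]
```

Bottle saturation is about 38 to 47 against about 60 to 65 for the bench, so I'll segment on that.

```bash
python3 - <<'E'
from h import *
c=load('w9')
h=cv2.cvtColor(cv2.GaussianBlur(c['img'],(5,5),0),cv2.COLOR_BGR2HSV)
m=((h[...,1]<52)).astype(np.uint8)[120:240,260:380]; m=cv2.morphologyEx(m,cv2.MORPH_OPEN,np.ones((3,3)))
n,l,st,ce=cv2.connectedComponentsWithStats(m)
i=l[50,62]; i=i or 1+np.argmax(st[1:,4]); print(st[i],ce[i]+[260,120])
for y in range(120,240,4):
  xs=np.where(l[y-120]==i)[0]
  if len(xs): print(y,xs.min()+260,xs.max()+260)
for z in (43,): print([ray(c,(x,170),z).round(1) for x in(308,336)])
for X in((590,102),(592,104)): print(X,[proj(c,(X[0],X[1],z)).round(1) for z in(0,43,68)])
E
```

```text
[ 52  32  26  31 631] [324.60380349 167.14580032]
152 322 326
156 316 333
160 314 335
164 313 336
168 312 337
172 313 337
176 314 335
180 318 332
[array([578.9, 103.1,  43. ]), array([603.6, 105.6,  43. ])]
(590, 102) [array([320.3, 164.1]), array([320.4, 172.5]), array([320.4, 178.4])]
(592, 104) [array([322.5, 162.4]), array([322.8, 170.5]), array([323.1, 176.3])]
```

```bash
python3 -m handwheel '[[[-0.4,0.06,0.29,0,0],[-0.4,0,0,-1,0],[-0.4,0,0,-1,0],[-0.4,0,0,-0.8,0],[-0.4,0,0,0,0],[-0.4,0,0,0,0]]]'
```

```text
time_s: 20.65
eef_pos: [593.7, 102.6, 60.6]
ee_rot: [0.0, 0.67, 0.743, 0.0]
force: [0.8, 0.3, -0.3]
grip_width: 0.698
grip_force: 0.0
```

```bash
python3 -m handwheel '[[[-0.4,0,0.02,-0.5,0],[-0.4,0,0,-0.36,0],[-0.4,0,0,0,0],[0.2,0,0,0,0],[1,0,0,0,0],[1,0,0,0,0],[1,0,0,0,0],[1,0,0,0,0],[1,0,0,0,0]]]' 30;  python3 -m handwheel '[[[1,0,0,0.3,0],[1,0,0,0.7,0],[1,0,0,1,0],[1,0,0,0,0],[1,0,0,0,0]]]'
python3 - <<'E'
from rig import ctrl, optics
from h import *
c=optics.capture('wrist'); pickle.dump(c,open('w10.pkl','wb')); cv2.imwrite('pics/w10.png',c['img'])
h=cv2.cvtColor(cv2.GaussianBlur(c['img'],(5,5),0),cv2.COLOR_BGR2HSV)
for y in range(220,370,12): print(y,h[y,280:361:8,2].tolist(),h[y,280:361:8,1].tolist())
E
```

```text
time_s: 21.55
eef_pos: [594.1, 103.6, 18.3]
ee_rot: [0.001, 0.67, 0.742, 0.001]
force: [-1.4, 1.1, 5.6]
grip_width: 0.264
grip_force: 29.1
time_s: 22.05
eef_pos: [593.6, 103.6, 118.4]
ee_rot: [0.001, 0.67, 0.742, 0.001]
force: [-0.0, 0.1, -0.8]
grip_width: 0.262
grip_force: 29.5
220 [99, 100, 101, 99, 98, 97, 105, 97, 99, 98, 119] [62, 64, 63, 59, 60, 60, 58, 60, 62, 62, 62]
232 [103, 131, 95, 97, 98, 100, 100, 96, 102, 101, 114] [64, 62, 62, 60, 39, 38, 41, 61, 63, 61, 63]
244 [180, 174, 155, 98, 103, 103, 97, 81, 116, 115, 121] [57, 59, 58, 42, 40, 37, 37, 38, 62, 62, 63]
256 [72, 62, 81, 104, 108, 111, 110, 106, 65, 69, 73] [18, 21, 41, 42, 40, 39, 39, 36, 35, 18, 17]
268 [72, 28, 100, 135, 146, 148, 146, 137, 104, 34, 72] [18, 36, 41, 40, 40, 38, 38, 39, 39, 23, 18]
280 [71, 20, 132, 142, 112, 100, 114, 147, 137, 21, 72] [18, 26, 39, 40, 39, 38, 38, 40, 39, 36, 18]
292 [102, 20, 129, 93, 104, 109, 107, 98, 134, 24, 96] [15, 26, 40, 38, 39, 40, 38, 36, 40, 32, 16]
304 [20, 21, 143, 115, 138, 142, 141, 122, 109, 23, 21] [13, 24, 61, 38, 37, 38, 36, 36, 58, 33, 12]
316 [20, 22, 20, 107, 117, 108, 124, 137, 177, 25, 20] [13, 23, 38, 38, 37, 35, 37, 43, 59, 31, 13]
328 [19, 23, 58, 25, 33, 115, 168, 177, 172, 25, 20] [13, 22, 57, 41, 39, 38, 58, 58, 59, 20, 13]
340 [19, 74, 171, 173, 182, 154, 168, 177, 166, 62, 19] [13, 55, 58, 59, 57, 55, 61, 59, 61, 53, 13]
352 [34, 176, 178, 176, 171, 176, 179, 171, 172, 174, 24] [38, 58, 57, 58, 60, 59, 58, 60, 58, 59, 32]
364 [24, 130, 161, 176, 178, 170, 173, 168, 166, 131, 21] [21, 57, 62, 59, 59, 60, 59, 61, 60, 58, 12]
```

```bash
python3 -m handwheel '[[[1,-0.32,-0.86,0,0],[1,-0.32,-0.86,0,0],[1,-0.32,-0.86,0,0],[1,-0.32,-0.86,0,0],[1,-0.32,-0.86,0,0],[1,-0.32,-0.86,0,0],[1,-0.32,-0.86,0,0],[1,0,0,-0.4,0],[1,0,0,-0.4,0],[1,0,0,0,0]]]'; python3 -m handwheel '[[[1,0,0,0,0],[1,0,0,0,0]]]'
python3 - <<'E'
from rig import ctrl, optics
from h import *
c=optics.capture('wrist'); pickle.dump(c,open('w11.pkl','wb')); cv2.imwrite('pics/w11.png',c['img'])
s=ctrl.sense();print(s['eef_pos'])
g=cv2.GaussianBlur(cv2.cvtColor(c['img'],cv2.COLOR_BGR2GRAY),(3,3),0).astype(int)
a=np.deg2rad(5.7);X=np.array([np.cos(a),np.sin(a)]);Y=np.array([-np.sin(a),np.cos(a)]);o=np.array([481.8,-197.2])
print([(k,proj(c,(*(o+X*i*19+Y*j*19),24)).round(0)) for k,i,j in(('far',0,1),('L',-1,0),('R',1,0))])
# brightness profile along tray Y from pocket centre, several offsets
for dx in(-8,0,8): print(dx,[(d,int(g[tuple(proj(c,(*(o+X*dx+Y*d),24)).round().astype(int)[::-1])])) for d in range(4,56,2)])
for dy in(6,10,14): print(dy,[(d,int(g[tuple(proj(c,(*(o+X*d+Y*dy),24)).round().astype(int)[::-1])])) for d in range(-26,27,2)])
E
```

```text
time_s: 23.1
eef_pos: [479.2, -196.6, 73.5]
ee_rot: [-0.003, 0.67, 0.742, -0.0]
force: [-0.1, 0.9, 0.7]
grip_width: 0.26
grip_force: 29.6
time_s: 23.3
eef_pos: [481.4, -197.3, 77.0]
ee_rot: [0.0, 0.67, 0.743, 0.0]
force: [0.4, 0.3, -0.1]
grip_width: 0.262
grip_force: 29.6
[ 481.48140384 -197.36566467   77.12500277]
[('far', array([319., 195.])), ('L', array([287., 225.])), ('R', array([350., 226.]))]
-8 [(4, 69), (6, 69), (8, 68), (10, 69), (12, 70), (14, 70), (16, 62), (18, 65), (20, 70), (22, 70), (24, 71), (26, 71), (28, 71), (30, 71), (32, 67), (34, 58), (36, 55), (38, 75), (40, 147), (42, 148), (44, 148), (46, 148), (48, 148), (50, 149), (52, 149), (54, 158)]
0 [(4, 69), (6, 68), (8, 69), (10, 69), (12, 69), (14, 70), (16, 70), (18, 66), (20, 63), (22, 71), (24, 70), (26, 71), (28, 70), (30, 71), (32, 69), (34, 65), (36, 55), (38, 77), (40, 147), (42, 148), (44, 148), (46, 148), (48, 149), (50, 149), (52, 150), (54, 189)]
8 [(4, 68), (6, 69), (8, 69), (10, 69), (12, 69), (14, 69), (16, 68), (18, 58), (20, 69), (22, 70), (24, 71), (26, 71), (28, 71), (30, 72), (32, 69), (34, 64),
[... 241 characters left out ...]
(-2, 69), (0, 68), (2, 69), (4, 68), (6, 68), (8, 69), (10, 69), (12, 68), (14, 69), (16, 69), (18, 65), (20, 60), (22, 69), (24, 70), (26, 70)]
10 [(-26, 69), (-24, 68), (-22, 69), (-20, 69), (-18, 68), (-16, 59), (-14, 67), (-12, 69), (-10, 68), (-8, 69), (-6, 69), (-4, 70), (-2, 69), (0, 69), (2, 69), (4, 70), (6, 70), (8, 69), (10, 70), (12, 70), (14, 69), (16, 67), (18, 59), (20, 69), (22, 70), (24, 70), (26, 69)]
14 [(-26, 69), (-24, 70), (-22, 69), (-20, 69), (-18, 68), (-16, 69), (-14, 67), (-12, 58), (-10, 67), (-8, 70), (-6, 69), (-4, 69), (-2, 69), (0, 70), (2, 69), (4, 69), (6, 70), (8, 69), (10, 70), (12, 67), (14, 57), (16, 64), (18, 70), (20, 70), (22, 70), (24, 69), (26, 70)]
```

View pics/w11.png

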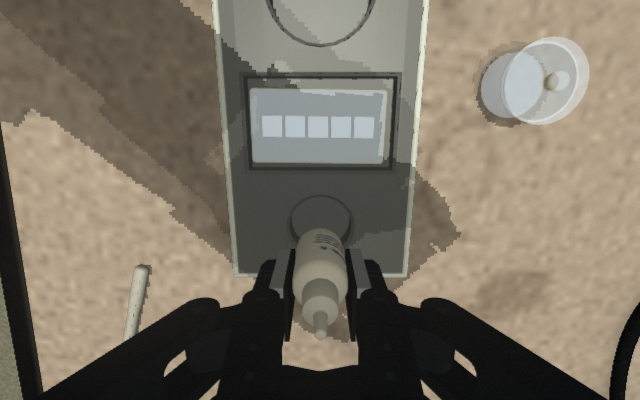

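The box is seated in its pocket at (320,126). The dropper pocket rim lies within 1 mm of the prediction, and the bottle is held upright at (320,280).

```bash
python3 -m handwheel '[[[1,0.01,0,-0.4,0],[1,0,0,-0.35,0],[1,0,0,-0.12,0],[1,0,0,-0.08,0],[1,0,0,-0.06,0],[1,0,0,0,0],[1,0,0,0,0]]]'
```

```text
time_s: 24.05
eef_pos: [481.9, -197.6, 26.4]
ee_rot: [0.001, 0.67, 0.742, 0.0]
force: [0.1, -0.9, 1.1]
grip_width: 0.264
grip_force: 29.7
```

```bash
python3 -m handwheel '[[[0.5,0,0,0,0],[0,0,0,0,0],[-0.2,0,0,0,0],[-0.2,0,0,0,0],[-0.2,0,0,0.3,0],[-0.2,0,0,1,0],[-0.4,0,0,1,0],[-1,0,0,1,0],[-1,0.05,0.7,0.2,0],[-1,0.07,0.9,0,0]]]'; python3 -m handwheel '[[[-1,0.07,0.9,0,0],[-1,0.07,0.9,0,0],[-1,0.07,0.9,0,0],[-1,0.07,0.9,0,0],[-1,0.07,0.9,0,0],[-1,0.07,0.9,0,0],[-1,0.07,0.9,0,0],[-1,0.07,0.9,0,0],[-1,0.07,0.9,0,0],[-1,0.05,0.8,0,0]]]'; python3 -m handwheel '[[[-1,0,0,0,0],[-1,0,0,0,0]]]'
python3 - <<'E'
from rig import ctrl, optics
from h import *
c=optics.capture('wrist'); pickle.dump(c,open('w12.pkl','wb')); cv2.imwrite('pics/w12.png',c['img'])
s=ctrl.sense();print(s['joints'],s['eef_pos'])
for nm,c in(('wrist',c),('top',load('top0'))):
  h=cv2.cvtColor(c['img'],cv2.COLOR_BGR2HSV)
  for n,m in(('amber',(h[...,0]>5)&(h[...,0]<22)&(h[...,1]>110)),('blue',(h[...,0]>105)&(h[...,0]<130)&(h[...,1]>150)),('cap',(h[...,1]<50)&(h[...,2]>130))):
    k,l,st,ce=cv2.connectedComponentsWithStats(m.astype(np.uint8))
    print(nm,n,[(st[i].tolist(),ce[i].round(0).tolist(),ray(c,ce[i],{'cap':81,'blue':45,'amber':25}[n])[:2].round(0).tolist()) for i in range(1,k) if st[i,4]>(60 if nm=='top' else 300)][:8])
c=load('w12');print('pred cap',proj(c,(521.4,330.8,81)),'base',proj(c,(521.4,330.8,0)))
E
```

```text
time_s: 25.05
eef_pos: [488.2, -117.9, 203.1]
ee_rot: [0.002, 0.671, 0.741, 0.001]
force: [0.7, 0.2, -0.9]
grip_width: 0.999
grip_force: 0.0
time_s: 26.05
eef_pos: [521.2, 329.8, 200.7]
ee_rot: [-0.0, 0.67, 0.743, -0.0]
force: [0.1, -0.9, 0.5]
grip_width: 1.001
grip_force: 0.0
time_s: 26.25
eef_pos: [521.2, 327.9, 200.3]
ee_rot: [-0.0, 0.669, 0.743, -0.001]
force: [-0.0, -0.4, -0.0]
grip_width: 1.0
grip_force: 0.0
[ 3.70206249e-01  5.36952466e-01  1.24799925e+00 -3.27228596e-04
  1.35736448e+00  2.67795463e-01] [521.45382628 327.04046669 200.54769645]
wrist amber [([302, 153, 43, 35, 565], [323.0, 165.0], [524.0, 344.0])]
wrist blue [([399, 139, 56, 48, 1948], [426.0, 163.0], [613.0, 359.0])]
wrist cap [([109, 10, 145, 192, 10041], [174.0, 81.0], [408.0, 403.0]), ([508, 10, 132, 167, 7453], [585.0, 93.0], [706.0, 426.0]), ([309, 171, 29, 21, 340], [323.0, 180.0], [523.0, 342.0]), ([196, 250, 120, 116, 1103], [270.0, 279.0], [487.0, 251.0])]
top amber [([352, 33, 19, 9, 123], [361.0, 37.0], [1025.0, -170.0]), ([385, 33, 19, 11, 75], [394.0, 38.0], [1010.0, -256.0]), ([508, 226, 52, 42, 193], [534.0, 247.0], [417.0, -490.0]), ([180, 244, 17, 17, 136], [190.0, 253.0], [520.0, 326.0])]
top blue [([163, 208, 21, 16, 257], [173.0, 215.0], [612.0, 353.0])]
top cap [([37, 0, 5, 230, 634], [39.0, 117.0], [891.0, 646.0]), ([378, 15, 27, 11, 192], [391.0, 19.0], [1029.0, -243.0]), ([348, 19, 28, 11, 195], [361.0, 23.0], [1029.0, -167.0]), ([505, 30, 11, 20, 63], [509.0, 40.0], [930.0, -525.0]), ([508, 60, 29, 18, 75], [521.0, 70.0], [844.0, -536.0]), ([635, 62, 5, 36, 134], [637.0, 80.0], [779.0, -813.0]), ([170, 69, 19, 17, 224], [179.0, 77.0], [947.0, 303.0]), ([325, 69, 25, 37, 556], [337.0, 89.0], [859.0, -80.0])]
pred cap [319.26288927 193.41487791] base [319.49145568 173.16092789]
```

```bash
python3 - <<'E'
from h import *
c=load('w12')
h=cv2.cvtColor(cv2.GaussianBlur(c['img'],(3,3),0),cv2.COLOR_BGR2HSV)
for y in range(140,236,5): print(y,[tuple(map(int,h[y,x])) for x in(300,309,316,323,330,338,346)])
print([ (y,[proj(c,(523,y,z)).round(0).tolist() for z in(0,50,81)]) for y in(331,335,340)])
print('px/mm at 81', proj(c,(530,335,81))-proj(c,(520,335,81)))
t=load('top0');h=cv2.cvtColor(t['img'],cv2.COLOR_BGR2HSV)
for y in range(238,264,2): print(y,[tuple(map(int,h[y,x])) for x in range(172,202,3)])
E
```

```text
140 [(17, 61, 142), (17, 62, 131), (18, 60, 140), (18, 61, 141), (17, 63, 133), (17, 60, 132), (18, 62, 135)]
145 [(18, 60, 135), (17, 62, 136), (17, 64, 132), (16, 62, 136), (17, 60, 141), (17, 60, 131), (17, 60, 119)]
150 [(17, 62, 135), (17, 64, 140), (18, 61, 142), (17, 66, 123), (17, 62, 107), (18, 60, 85), (18, 62, 82)]
155 [(17, 61, 137), (17, 65, 138), (16, 114, 105), (15, 140, 91), (15, 126, 79), (18, 61, 83), (17, 63, 85)]
160 [(17, 64, 128), (16, 115, 104), (17, 138, 148), (18, 120, 164), (17, 137, 149), (16, 116, 81), (17, 64, 84)]
165 [(16, 62, 127), (16, 143, 134), (17, 113, 158), (19, 77, 113), (17, 114, 159), (16, 144, 115), (19, 65, 82)]
170 [(17, 65, 79), (16, 119, 158), (23, 40, 101), (23, 37, 125), (24, 40, 103), (16, 124, 156), (18, 63, 81)]
175 [(18, 63, 81), (23, 47, 93), (24, 36, 133), (24, 36, 135), (25, 36, 135), (18, 76, 110), (17, 60, 81)]
180 [(17, 62, 86), (24, 38, 126), (24, 37, 132), (23, 38, 133), (23, 38, 134), (21, 45, 120), (19, 61, 80)]
185 [(18, 58, 79), (24, 37, 130), (24, 37, 130), (24, 39, 97), (24, 39, 132), (24, 39, 123), (16, 58, 83)]
190 [
[... 2594 characters left out ...]
81, 101), (17, 137, 162), (16, 178, 123), (17, 118, 78), (15, 70, 142)]
256 [(16, 70, 154), (16, 69, 159), (25, 29, 169), (38, 22, 176), (17, 58, 110), (16, 132, 153), (17, 146, 154), (15, 174, 104), (17, 83, 98), (17, 68, 149)]
258 [(16, 71, 151), (17, 72, 153), (17, 75, 153), (16, 127, 139), (16, 125, 135), (16, 152, 146), (16, 181, 110), (17, 132, 83), (18, 66, 127), (17, 64, 147)]
260 [(16, 72, 155), (16, 63, 154), (17, 68, 154), (16, 79, 152), (16, 100, 135), (16, 117, 116), (16, 104, 113), (15, 74, 135), (17, 66, 146), (17, 61, 147)]
262 [(16, 71, 155), (17, 68, 150), (15, 68, 149), (17, 68, 150), (16, 66, 154), (16, 66, 139), (14, 70, 145), (16, 71, 147), (16, 67, 148), (16, 66, 151)]
```

```bash
python3 -m handwheel '[[[-0.6,0.04,0.15,0,0],[-0.6,0,0,-0.6,0],[-0.6,0,0,-0.8,0],[-0.6,0,0,-0.8,0],[-0.6,0,0,-0.6,0],[-0.6,0,0,0,0],[-0.6,0,0,0,0],[-0.6,0,0,0,0]]]'
```

```text
time_s: 27.1
eef_pos: [524.8, 335.3, 63.2]
ee_rot: [0.001, 0.67, 0.742, 0.002]
force: [-0.2, 0.7, -0.2]
grip_width: 0.803
grip_force: 0.0
```

```bash
python3 -m handwheel '[[[-0.6,0,-0.02,-0.5,0],[-0.6,0,0,-0.4,0],[-0.6,0,0,0,0],[0.2,0,0,0,0],[1,0,0,0,0],[1,0,0,0,0],[1,0,0,0,0],[1,0,0,0,0],[1,0,0,0,0]]]' 40;  python3 -m handwheel '[[[1,0,0,0.3,0],[1,0,0,0.7,0],[1,0,0,1,0],[1,0,0,0,0],[1,0,0,0,0]]]'
python3 - <<'E'
from rig import ctrl, optics
from h import *
c=optics.capture('wrist'); pickle.dump(c,open('w13.pkl','wb')); cv2.imwrite('pics/w13.png',c['img'])
h=cv2.cvtColor(cv2.GaussianBlur(c['img'],(3,3),0),cv2.COLOR_BGR2HSV)
for y in range(200,400,10): print(y,[tuple(map(int,h[y,x])) for x in(275,290,305,320,335,350,365)])
p=ctrl.sense()['eef_pos']; z0=p[2]-18
for dy in(0,4): print([proj(c,(p[0],p[1]+dy,z0+z)).round(0).tolist() for z in(0,50,81)])
E
```

```text
time_s: 28.0
eef_pos: [524.5, 334.5, 18.1]
ee_rot: [0.001, 0.67, 0.742, 0.001]
force: [-2.8, -0.4, 5.9]
grip_width: 0.438
grip_force: 39.9
time_s: 28.5
eef_pos: [524.1, 334.4, 118.3]
ee_rot: [0.001, 0.67, 0.742, 0.002]
force: [0.1, 0.1, -0.9]
grip_width: 0.44
grip_force: 40.4
200 [(19, 61, 88), (16, 64, 87), (17, 61, 88), (18, 63, 89), (17, 64, 84), (17, 59, 90), (19, 59, 91)]
210 [(17, 58, 83), (18, 61, 92), (17, 65, 83), (17, 61, 88), (17, 63, 85), (17, 62, 87), (17, 59, 91)]
220 [(19, 59, 91), (19, 61, 88), (17, 120, 85), (16, 121, 84), (16, 115, 82), (17, 61, 88), (17, 59, 90)]
230 [(18, 59, 86), (17, 111, 85), (16, 152, 121), (16, 152, 131), (16, 150, 119), (16, 112, 84), (17, 60, 110)]
240 [(17, 61, 141), (17, 127, 116), (16, 148, 138), (16, 148, 143), (16, 149, 139), (16, 135, 98), (17, 63, 113)]
250 [(18, 55, 56), (16, 144, 147), (16, 120, 178), (16, 122, 180), (16, 123, 178), (16, 151, 137), (16, 58, 48)]
260 [(12, 64, 20), (17, 117, 185), (16, 122, 182), (16, 123, 181), (17, 122, 178), (16, 121, 175), (15, 70, 22)]
270 [(16, 148, 43), (16, 111, 172), (17, 117, 189), (19, 67
[... 728 characters left out ...]
, 140), (23, 36, 140), (22, 38, 101), (24, 36, 140), (23, 36, 140), (18, 60, 161)]
350 [(25, 26, 126), (24, 37, 138), (23, 37, 139), (24, 38, 102), (23, 39, 139), (23, 36, 140), (18, 60, 166)]
360 [(24, 29, 122), (24, 33, 115), (23, 39, 139), (24, 35, 139), (24, 37, 137), (22, 43, 136), (17, 58, 166)]
370 [(150, 16, 16), (0, 0, 17), (30, 13, 19), (23, 35, 95), (45, 27, 19), (0, 14, 18), (0, 0, 17)]
380 [(0, 0, 15), (90, 16, 16), (60, 15, 17), (60, 15, 17), (45, 28, 18), (60, 15, 17), (0, 0, 15)]
390 [(120, 17, 15), (90, 17, 15), (75, 30, 17), (90, 16, 16), (90, 16, 16), (0, 0, 16), (90, 18, 14)]
[[316.0, 249.0], [315.0, 303.0], [314.0, 364.0]]
[[317.0, 241.0], [316.0, 294.0], [316.0, 352.0]]
```

```bash
python3 - <<'E'
from h import *
c=load('w13')
for px,z,r in(((320,216),0,19),((320,299),81,14.5),((320,299),75,14.5),((320,341),81,0)): print(px,z,ray(c,px,100.3+z)[:2]-[0,r], 'TCP 524.1,334.4')
E
```

```text
(320, 216) 0 [523.48171651 333.50759176] TCP 524.1,334.4
(320, 299) 81 [522.77547747 341.92144661] TCP 524.1,334.4
(320, 299) 75 [523.18487747 338.18543007] TCP 524.1,334.4
(320, 341) 81 [524.13072993 343.34241989] TCP 524.1,334.4
```

```bash
python3 -m handwheel '[[[1,-0.12,-0.9,0,0],[1,-0.12,-0.9,0,0],[1,-0.12,-0.9,0,0],[1,-0.12,-0.9,0,0],[1,-0.12,-0.9,0,0],[1,-0.12,-0.9,0,0],[1,-0.12,-0.9,0,0],[1,-0.12,-0.9,0,0],[1,-0.13,-0.86,0,0],[1,0,0,0,0]]]'; python3 -m handwheel '[[[1,0,0,-0.5,0],[1,0,0,-0.4,0],[1,0,0,0,0],[1,0,0,0,0],[1,0,0,0,0]]]'
python3 - <<'E'
from rig import ctrl, optics
from h import *
c=optics.capture('wrist'); pickle.dump(c,open('w14.pkl','wb')); cv2.imwrite('pics/w14.png',c['img'])
s=ctrl.sense();print(s['eef_pos'])
g=cv2.GaussianBlur(cv2.cvtColor(c['img'],cv2.COLOR_BGR2GRAY),(3,3),0).astype(int)
a=np.deg2rad(5.7);X=np.array([np.cos(a),np.sin(a)]);Y=np.array([-np.sin(a),np.cos(a)]);o=np.array([468.8,-67.8])
G=lambda q:int(g[tuple(proj(c,(*q,24)).round().astype(int)[::-1])])
for dx in(-8,0,8): print(dx,[(d,G(o+X*dx+Y*d)) for d in range(14,54,2)])
for dy in(12,18): print(dy,[(d,G(o+X*d+Y*dy)) for d in range(-34,35,2)])
E
```

```text
time_s: 29.55
eef_pos: [468.1, -72.8, 115.2]
ee_rot: [-0.001, 0.672, 0.741, -0.001]
force: [0.6, 0.2, -1.0]
grip_width: 0.441
grip_force: 40.5
time_s: 30.05
eef_pos: [469.5, -68.8, 71.6]
ee_rot: [0.001, 0.67, 0.743, 0.0]
force: [-0.2, 0.4, 0.1]
grip_width: 0.435
grip_force: 40.5
[469.50925063 -68.82800642  71.70485108]
-8 [(14, 71), (16, 71), (18, 71), (20, 70), (22, 72), (24, 71), (26, 59), (28, 71), (30, 71), (32, 71), (34, 73), (36, 81), (38, 143), (40, 139), (42, 146), (44, 147), (46, 149), (48, 149), (50, 146), (52, 108)]
0 [(14, 72), (16, 71), (18, 71), (20, 71), (22, 72), (24, 71), (26, 69), (28, 66), (30, 72), (32, 72), (34, 73), (36, 81), (38, 143), (40, 140), (42, 147), (44, 148), (46, 150), (48, 150), (50, 146), (52, 124)]
8 [(14, 71), (16, 72), (18, 71), (20, 71), (22, 71), (24, 71), (26, 59), (28, 72), (30, 72), (32, 73), (34, 73), (36, 81), (38, 143), (40, 140), (42, 147), (44, 148), (46, 150), (48, 223), (50, 225), (52, 171)]
12 [(-34, 70), (-32, 70), (-30, 70), (-28, 70), (-26, 70), (-24, 60), (-22, 69), (-20, 70), (-18, 69), (-16, 69), (-14, 71), (-12, 71), (-10, 71), (-8, 71), (-6, 71), (-4, 70), (-2, 71), (0, 70), (2, 70), (4, 71), (6, 70), (8, 71), (10, 71), (12, 71), (14, 71), (16, 71), (18, 71), (20, 71), (22, 71), (24, 65), (26, 65), (28, 71), (30, 71), (32, 71), (34, 72)]
18 [(-34, 70), (-32, 71), (-30, 71), (-28, 69), (-26, 70), (-24, 70), (-22, 69), (-20, 59), (-18, 70), (-16, 71), (-14, 70), (-12, 71), (-10, 71), (-8, 71), (-6, 71), (-4, 71), (-2, 71), (0, 71), (2, 71), (4, 72), (6, 70), (8, 71), (10, 72), (12, 72), (14, 71), (16, 71), (18, 71), (20, 59), (22, 64), (24, 71), (26, 72), (28, 72), (30, 71), (32, 72), (34, 73)]
```

```bash
python3 -m handwheel '[[[1,0,0,-0.4,0],[1,0,0,-0.25,0],[1,0,0,-0.12,0],[1,0,0,-0.08,0],[1,0,0,-0.05,0],[1,0,0,0,0],[1,0,0,0,0]]]'
```

```text
time_s: 30.8
eef_pos: [469.3, -69.0, 26.2]
ee_rot: [0.0, 0.67, 0.742, 0.0]
force: [-0.1, -0.3, -0.3]
grip_width: 0.438
grip_force: 40.5
```

```bash
python3 -m handwheel '[[[0.3,0,0,0,0],[0,0,0,0,0],[-0.3,0,0,0,0],[-0.5,0,0,0,0],[-0.5,0,0,0,0],[-0.5,0,0,0.3,0],[-0.5,0,0,1,0],[-0.5,0,0,1,0],[-0.5,0,0,1,0],[-0.5,0,0,0.4,0]]]'
python3 - <<'E'
from rig import ctrl, optics
from h import *
c=optics.capture('wrist'); pickle.dump(c,open('w15.pkl','wb')); cv2.imwrite('pics/w15.png',c['img'])
E
python3 -m handwheel '[[[-1,-0.3,-0.9,0,0],[-1,-0.3,-0.9,0,0],[-1,-0.3,-0.9,0,0],[-1,-0.3,-0.9,0,0],[-1,-0.3,-0.9,0,0],[-1,-0.3,-0.9,0,0],[-1,-0.3,-0.9,0,0],[-1,-0.3,-0.9,0,0],[-1,0,0,0,0],[-1,0,0,0,0]]]'
python3 - <<'E'
from rig import ctrl, optics
from h import *
t0=load('top0');t=optics.capture('top'); cv2.imwrite('pics/t9.png',t['img']);pickle.dump(t,open('t9.pkl','wb'))
w=load('w15')
def blobs(c,m,a): 
  k,l,st,ce=cv2.connectedComponentsWithStats(m.astype(np.uint8)); return [(ce[i].round(1).tolist(),st[i].tolist()) for i in range(1,k) if st[i,4]>a]
for nm,c,A in(('wrist',w,200),('top',t,60)):
  h=cv2.cvtColor(c['img'],cv2.COLOR_BGR2HSV)
  print(nm,'amber',blobs(c,(h[...,0]>5)&(h[...,0]<22)&(h[...,1]>110),A))
  for n,X,zs in(('amber',(468.8,-67.8),(8,58,89)),('drop',(481.8,-197.2),(8,51,76)),('jar',(441.8,189.6),(8,70)),('slim',(432.3,118.7),(8,64))):
    print(nm,n,[proj(c,(*X,z)).round(0).tolist() for z in zs])
h=cv2.cvtColor(t['img'],cv2.COLOR_BGR2HSV)
print('red',[(b,ray(t,b[0],69).round(0)) for b in blobs(t,((h[...,0]<8)|(h[...,0]>172))&(h[...,1]>150)&(h[...,2]>60),60)])
d=cv2.absdiff(t['img'],t0['img']).max(2)>40
print('diff blobs',[ (b[0],b[1][2:]) for b in blobs(t,cv2.morphologyEx(d.astype(np.uint8),cv2.MORPH_OPEN,np.ones((3,3))),25)])
print(ctrl.sense()['joints'])
E
```

```text
time_s: 31.8
eef_pos: [470.2, -69.3, 215.4]
ee_rot: [0.003, 0.67, 0.742, 0.001]
force: [-0.3, 0.1, -0.4]
grip_width: 0.751
grip_force: 0.0
time_s: 32.85
eef_pos: [348.6, -429.1, 209.8]
ee_rot: [-0.001, 0.671, 0.742, 0.0]
force: [-0.1, 0.4, -0.0]
grip_width: 1.003
grip_force: 0.0
wrist amber [([317.9, 170.0], [297, 159, 41, 33, 462])]
wrist amber [[316.0, 172.0], [316.0, 184.0], [316.0, 192.0]]
wrist drop [[316.0, 284.0], [316.0, 305.0], [316.0, 320.0]]
wrist jar [[315.0, -137.0], [315.0, -201.0]]
wrist slim [[297.0, -39.0], [292.0, -69.0]]
top amber [([361.3, 36.9], [353, 33, 18, 9, 119]), ([394.5, 37.9], [385, 33, 19, 11, 73]), ([533.5, 246.9], [509, 226, 51, 42, 202])]
top amber [[356.0, 251.0], [357.0, 249.0], [358.0, 248.0]]
top drop [[407.0, 238.0], [410.0, 236.0], [412.0, 235.0]]
top jar [[251.0, 277.0], [247.0, 277.0]]
top slim [[281.0, 277.0], [279.0, 276.0]]
red [(([247.3, 276.8], [238, 267, 20, 20, 325]), array([441., 189.,  69.])), (([320.6, 310.9], [300, 308, 41, 7, 197]), array([344.,  35.,  69.]))]
diff blobs [([399.9, 162.6], [7, 6, 34]), ([228.3, 197.4], [8, 6, 27]), 
[... 310 characters left out ...]
8, 10, 59]), ([627.7, 281.4], [17, 19, 153]), ([366.5, 294.2], [50, 43, 1239]), ([599.2, 282.7], [11, 9, 70]), ([413.4, 296.4], [33, 20, 460]), ([608.0, 304.3], [84, 31, 959]), ([381.1, 318.0], [58, 27, 592]), ([336.0, 313.9], [10, 8, 54]), ([600.0, 362.3], [96, 90, 5390]), ([534.1, 331.8], [32, 31, 230]), ([409.8, 365.0], [185, 80, 7833]), ([297.5, 338.3], [25, 15, 204]), ([331.7, 335.0], [22, 7, 83]), ([317.4, 368.2], [44, 59, 1263]), ([353.5, 342.5], [10, 4, 36]), ([270.3, 367.2], [42, 32, 381]), ([291.6, 367.1], [7, 8, 43]), ([496.8, 384.6], [68, 37, 1732]), ([264.3, 388.9], [28, 28, 429])]
[-1.09912864e+00  3.90420506e-01  1.44521135e+00  2.36818764e-04
  1.30734322e+00 -1.20162512e+00]
```

```bash
python3 - <<'E'
from h import *
w=load('w15');w12=load('w12');t=load('t9');t0=load('top0')
print('edge w15',proj(w,(468.8,-67.8+20,8)),proj(w,(468.8,-67.8+20,40)),'w12 edge',proj(w12,(524.4,335+20,0)),proj(w12,(524.4,335+20,40)))
h=cv2.cvtColor(cv2.GaussianBlur(w['img'],(3,3),0),cv2.COLOR_BGR2HSV)
for y in list(range(150,215,6))+list(range(262,345,6)): print(y,[tuple(map(int,h[y,x])) for x in(295,302,309,316,323,330,337)])
d=cv2.absdiff(t['img'],t0['img']).max(2)
print(d[226:246:2,396:424:2])
E
```

```text
edge w15 [318.45462176 153.36090035] [318.51779472 158.33946491] w12 edge [324.98168258 149.80854471] [325.57597778 155.78081429]
150 [(30, 18, 69), (35, 22, 70), (35, 26, 60), (25, 23, 67), (30, 25, 61), (30, 22, 70), (30, 22, 70)]
156 [(30, 19, 67), (36, 18, 69), (27, 26, 109), (20, 59, 116), (23, 38, 106), (30, 22, 71), (30, 24, 64)]
162 [(30, 19, 67), (24, 36, 70), (16, 144, 110), (16, 143, 148), (16, 147, 134), (18, 94, 81), (40, 22, 71)]
168 [(30, 22, 69), (16, 134, 99), (17, 114, 181), (17, 111, 172), (17, 113, 181), (16, 141, 148), (21, 25, 70)]
174 [(30, 18, 69), (16, 122, 161), (25, 36, 119), (23, 33, 179), (25, 35, 123), (17, 113, 172), (18, 74, 93)]
180 [(23, 30, 77), (19, 64, 123), (48, 17, 229), (50, 17, 228), (26, 32, 157), (23, 37, 111), (17, 106, 103)]
186 [(35, 24, 63), (26, 31, 197), (41, 24, 222), (23, 35, 132), (24, 36, 149), (24, 36, 147), (18, 84, 91)]
192 [(38, 18, 57), (26, 29, 204), (26, 35, 147), (24, 37, 139), (24, 36, 147), (24, 35, 145), (30, 20, 50)]
198 [(30, 15, 67), (26, 28, 74), (24, 35, 145), (23, 35, 144), (24, 37, 145), (24, 35, 115), (26, 21, 85
[... 1488 characters left out ...]
(22, 42, 175), (20, 44, 174)]
334 [(17, 63, 159), (17, 61, 151), (17, 59, 143), (17, 61, 142), (17, 59, 163), (17, 60, 162), (17, 61, 168)]
340 [(18, 63, 157), (17, 58, 166), (17, 60, 152), (17, 59, 142), (18, 59, 155), (18, 57, 166), (18, 58, 166)]
[[ 2  5  7  4  6  5  3  1  3  2  7  3  6  7]
 [ 2  6  3  2  6  3  5  6  1  3  7  5  5  3]
 [ 2  4  6  7  5  2 11  4  8  2  6  6  7  8]
 [ 4  5  5  6  4  8 36 34 28  4  6 11  6 10]
 [ 4  6  4  3 17 46 25 44 54 29  9  7  6  7]
 [ 7  6  2 19 23 54 16 53 42 38  8  7  7  3]
 [ 5  7  3 35 29 59 24 44 58 47  3  3  5  6]
 [ 4  6  5 25 38  8 57 63 52  9  2  5  3  5]
 [ 3  7  4  4 23 35 23  6  2  8  7  7  3  3]
 [ 1  8  2  2  3  3  1  6  8  8  6  6  5  7]]
```

All five positions agree with seated, upright items, and the stock that was to be left shows no change in the top view. Handing in.

```bash
python3 -c "
from rig import ctrl
print(ctrl.finish_job())"
```

```text
the job is handed in; nothing more can be done
None
```

I put all five kit items in their pockets and handed the job in at about 33 s of robot time. The camera checks showed them upright and seated, with the broad bottle, beaker and stopper unmoved, but the judge returned no verdict.

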